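# Hold the component case open for the person soldering

### The arm

A 6-joint arm with a two-finger parallel gripper is mounted at the origin on the work surface. World frame = base frame: x ahead of the robot, y to its left, z up, the work surface at z = 0. Lengths are in m, angles in degrees, forces in N, time in s.
With the tool pointing down it reaches from about 0.35 to 0.8 m from the base axis. Payload 7.3 kg.
Tool frame: the origin (TCP) lies midway between the tips of the shut fingers; the grasp point (between the pads) lies 19 mm behind it; z points along the fingers, y is the line along which they close (so a half turn about z gives the same grasp; the last joint's range is limited). The gripper opens to 85 mm and grips with 20 to 120 N. Pads are 22 mm wide; open, the fingers measure 114 mm over their backs; the gripper's body (76 mm by 85 mm) begins 54 mm behind the grasp point. The pads swing forward as they close: fully open they stand 13 mm farther back than shut.
Start: joints at [67.323, 19.595, 87.324, -0, 73.075, -8.365], TCP at [0.13, 0.509, 0.231] pointing down, gripper open.
Joint ranges: [-145.02, 145.02], [-44.19, 115.74], [2.07, 154.8], [-57.11, 237.11], [16.16, 152.29], [-177.93, 177.93]. Speed limits (degrees/s): [147.25, 147.25, 180, 180, 180, 180].

### API

Orientations are given as a 3x3 rotation matrix whose columns are the frame's x, y, z axes.
In Python, from bench import status, vision, finish_job gives the robot as it stands.
- The arm moves only by the tool step_arm, never from a script. Its argument "rows" is one flat list of numbers, 7 for each row, row after row: the shift along the tool's x, y, z in units of 0.8 m (1.0 is 0.8 m), then the turn, a rotation vector about the tool's x, y, z in units of pi/2 rad (1.0 is pi/2 rad), then the closure, from -1 (fully open) to 1 (shut). A call has 1 to 12 rows; each row is the pose to reach, as a shift and turn from the pose commanded when the call began, along the tool's axes at that moment; what a row does not reach only later rows make up. A row lasts 1/12 s, in which the tool goes at most 41.7 mm and 7.16 degrees, less where a joint would pass 70% of its speed; a pose out of reach is approached as far as the arm can. A call with a number of a shift or a turn outside -1 to 1 is refused whole. A call with a gripper value outside its range is refused whole. The fingers move at their own pace and stop on an object; the grip force is fixed at half the most. Time passes only in rows, so rows that repeat a pose let the fingers close. It gives the time, the measured TCP pose, the force, the opening and the grip force at its end, in the units of the state.
- status.read_state(): the state, without advancing time (a new reading comes with each control period).
- vision.capture(name): name is "scene" or "side" or "wrist"; returns the picture (384x512x3 uint8, red, green, blue); there is no depth.
- vision.calibration(name): a dict with "fx", "fy", "cx", "cy" (pixels), "D" ([k1, k2, p1, p2, k3] as OpenCV has them; the pictures are not rectified), "world_to_cam" (4x4, takes a point from world to camera coordinates). Camera axes: x right, y down, z forward; pixel columns grow to the right and rows downward; lengths in m; the calibration is good to about 2 mm. A picture is of the moment at which its call begins: read the wrist's pose just before it. calibration takes no time and is no camera call; for the wrist camera it gives the pose at the moment of the call.
- finish_job(): hands the job in; it is judged then, once.
The state is a dict: "time": time; "q": joint angles; "joint_velocities": joint speeds; "effort": joint torques, N m; "tcp_pos": TCP position; "eef_rot": TCP orientation; "ft_force": force on the tool from outside, world axes, zero at the start; "ft_torque": the same for the moment, N m; "grip_width": finger opening in m; "grip_force": force on a finger pad.
Only numpy, scipy, OpenCV 4.12 (cv2) and the standard library are available. Lean on these libraries where they do the work, as an engineer would, in place of code of your own. Each camera call takes 0.05 s, during which the arm holds its last target. There are 200 camera calls.

### The job

Pull the top drawer of the grey bench cabinet all the way out to its stop, then raise the hinged lid of the black component case inside it and hold it 60 degrees open (within 5 degrees), so that a colleague with an iron in one hand can pick parts from it. The lid has no stay and falls shut by itself: finish while still holding it there with the gripper, the drawer still fully out, and leave the things on the bench beside the drawer where they are.

Things in the scene. Friction and masses are not known exactly. Their poses are not given: they have to be found in the camera images.
- cabinet_front (a point): Fixed grey steel bench cabinet, white drawer fronts, 340 deep (x) x 300 wide (y) x 190 high (mm). This point: middle of its front face's lower edge, on the bench. Axes are the cabinet's: +x into it, y along its width, z up; the drawer slides out along -x. The lower drawer does not move. The top is bare from the front edge to x = 100; a low tray and a tape roll lie farther back.
- drawer (a joint): Slide of the top drawer, m: 0 shut, 0.200 fully out at its stop; grows as it comes out along the cabinet's -x. About 2 N of friction; stays where it is left. May start up to 20 mm open. Its front panel is 15 thick, 296 wide, and spans z 76 to 186 above the bench.
- drawer_handle (a point): Centre of the top drawer's steel bar handle: round bar 10 thick, 110 long along the cabinet's y, on two end posts; its centre line is 35 out from the front panel and 150 above the bench; clear gap behind the bar 30. Moves with the drawer.
- lid_knob (a point): Centre of the aluminium ball knob (22 across) on the upper face of the lid, 10 mm stem, centre 26 above that face. With the lid shut it lies 125 from the hinge line towards the drawer's front and 34.5 above the hinge line, 72 behind the drawer's front face, 162.5 above the bench. Turns with the lid; with the drawer shut it is hidden inside the cabinet.
- lid (a joint): Lid angle, rad: 0 shut (level), grows as the front edge rises; 1.047 is 60 degrees; stop at 1.45. Hinge line along the cabinet's y, at the case's back rim, 128 above the bench. Black case 150 (x) x 220 (y) x 40 high, fixed in the drawer 32 behind its front panel; lid 160 long (10 of it a front lip) x 220 x 8. Nearly free hinge, lid 0.2 to 0.39 kg, falls shut from any angle.
- multimeter: Bystander: black hand multimeter lying flat, 150 x 76 x 34, origin centre of its underside. Stands beside the drawer's path.
- flux_jar: Bystander: amber jar 48 across, 55 high, origin centre of its underside.
- solder_spool: Bystander: standing solder spool, 54 across, 46 high, origin centre of its underside.
- tip_cleaner: Bystander: round black pot of brass wool, 72 across, about 50 high, origin centre of its underside.
- screwdriver: Bystander: screwdriver lying flat, 170 long, origin under its middle.

How it is judged (in metres and radians):
On the way, in this order (a step that is already met when the one before it is completed fails the run):
1. the top drawer is pulled out to its stop with the case's lid still shut (value of joint drawer above 0.188 m and value of joint lid below 0.1 rad), for 0.2 s.
2. the lid is raised to about 60 degrees with the fingers (value of joint lid between 0.925 and 1.169 rad and contact force between the fingers and lid above 0.3 N), for 0.2 s.
At the end, for the whole second after the job is handed in: The drawer is within 15 mm of its stop and the gripper's fingers hold the lid (contact force over 0.3 N) at 60 degrees, give or take 7, at rest (slower than 0.15 rad/s), none of the bench's other things touching it (all of step 2 and value of joint drawer above 0.185 m and velocity of joint lid between -0.15 and 0.15 rad/s and contact force between lid and multimeter below 0.1 N and contact force between lid and flux_jar below 0.1 N and contact force between lid and solder_spool below 0.1 N and contact force between lid and tip_cleaner below 0.1 N and contact force between lid and screwdriver below 0.1 N); the arm keeps its last pose, push and grip.
It fails at once if one of the five things standing beside the drawer's path is pushed, knocked over or moved more than 25 mm (distance of any of multimeter, flux_jar, solder_spool, tip_cleaner, screwdriver from where it was at the start of the episode above 0.025 m).
It also fails if it takes over 51 s, if anything falls off the work surface, if the arm or the gripper's body presses on something with over 40 N, if the wrist force passes 120 N, or if a joint passes its speed limit or range.

## Working session

There is one attempt and no reset: what is moved stays moved. The work goes in short steps, Python scripts to look and compute and a tool call to move; the robot and the scene stay as the last step left them, time stands still between calls to the robot, and variables do not carry over. Pictures are saved under pics/ and viewed, at most 10 in all, crops included, and the job is handed in when it is done.

Besides the shell and the picture viewer there is one more tool, called after "Emit:" as name(argument=value, ...) on one line, values as JSON. step_arm: Moves the arm, as the interface text tells. Its arguments: {"type":"object","properties":{"rows":{"type":"array"}},"required":["rows"]}

```bash
mkdir -p pics; python3 - <<'E'
from bench import status, vision
import cv2,numpy as np
s=status.read_state();print(s['time'],s['tcp_pos'],np.round(s['eef_rot'],3).tolist(),s['grip_width'])
for n in ['scene','side']:
    im=vision.capture(n);cv2.imwrite(f'pics/{n}0.png',im[:,:,::-1]);c=vision.calibration(n)
    print(n,c['fx'],c['cx'],c['cy'],c['D'],np.round(c['world_to_cam'],3).tolist())
E
```

```text
0.0 [0.12960253 0.50834489 0.2306285 ] [[-0.969, 0.247, -0.001], [0.247, 0.969, -0.001], [0.0, -0.001, -1.0]] 0.08564201483324987
scene 429.9549390039865 256.8894039509664 184.27452408819013 [0.00172823 0.         0.         0.         0.        ] [[0.904, 0.427, 0.016, -0.482], [0.262, -0.525, -0.81, -0.035], [-0.337, 0.736, -0.587, 1.235], [0.0, 0.0, 0.0, 1.0]]
side 407.9294595741068 260.98450331733306 189.4497136067861 [-0.1388738  0.         0.         0.         0.       ] [[0.929, -0.369, 0.001, -0.527], [-0.257, -0.648, -0.717, 0.198], [0.265, 0.666, -0.697, 1.123], [0.0, 0.0, 0.0, 1.0]]
```

View pics/scene0.png

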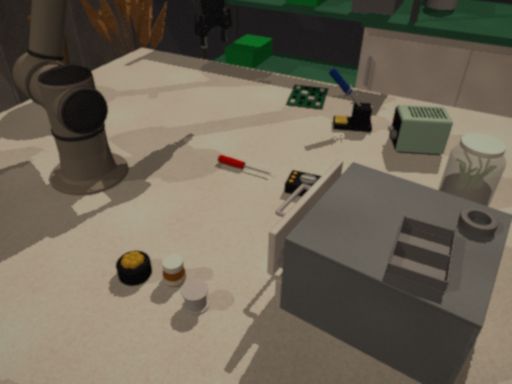

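View pics/side0.png

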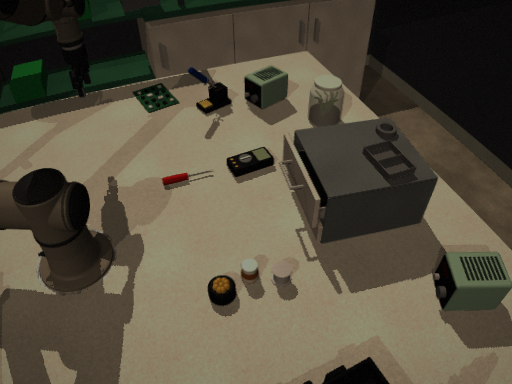

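The scene view shows the cabinet at right, its front facing the robot, with the handle at about (295,195). The side view shows the drawer front at about (305,195). I'll enlarge both to read the corners.

```bash
python3 - <<'E'
import cv2,numpy as np
a=cv2.imread('pics/scene0.png')[150:290,260:360];b=cv2.imread('pics/side0.png')[110:250,270:370]
f=lambda i:cv2.resize(i,None,fx=4,fy=4,interpolation=cv2.INTER_CUBIC)
o=np.hstack([f(a),f(b)]);o=np.clip(o*1.4,0,255).astype('u1');cv2.imwrite('pics/crop.png',o)
E
```

```text
(no output)
```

View pics/crop.png

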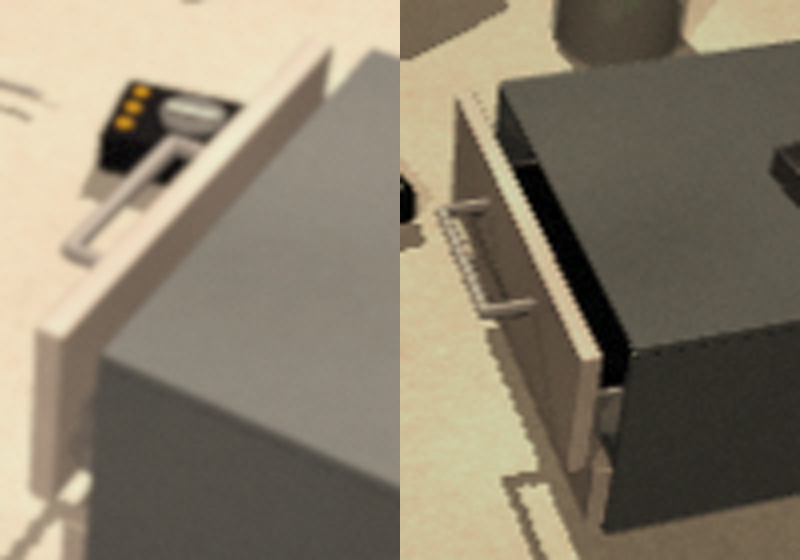

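The enlargement shows the handle ends at crop pixels (75,246) and (178,148) in the scene view, and (445,212) and (487,310) in the side view. The cabinet's top front corners are at (103,352) and (372,52), and (632,350) and (500,84).

```bash
cat > h.py <<'E'
import numpy as np,cv2
from bench import status,vision
def ray(n,p,c=None):
    c=c or vision.calibration(n);K=np.array([[c['fx'],0,c['cx']],[0,c['fy'],c['cy']],[0,0,1]])
    u=cv2.undistortPoints(np.array([[p]],float),K,np.array(c['D'],float))[0,0]
    T=np.array(c['world_to_cam']);R,t=T[:3,:3],T[:3,3]
    d=R.T@np.array([u[0],u[1],1]);return -R.T@t,d/np.linalg.norm(d)
def onz(n,p,z,c=None):
    o,d=ray(n,p,c);return o+d*(z-o[2])/d[2]
def tri(rs):
    A=sum(np.eye(3)-np.outer(d,d) for o,d in rs);b=sum((np.eye(3)-np.outer(d,d))@o for o,d in rs)
    return np.linalg.solve(A,b)
E
python3 - <<'E'
from h import *
S=lambda x,y:((x+.5)/4-.5+260,(y+.5)/4-.5+150)
D=lambda x,y:((x-400+.5)/4-.5+270,(y+.5)/4-.5+110)
P={'hn':((75,246),(487,310),.15),'hf':((178,148),(445,212),.15),'pn':((38,333),(583,358),.186),'pf':((320,48),(458,95),.186),'cn':((103,352),(632,350),.19),'cf':((372,52),(500,84),.19)}
for k,(a,b,z) in P.items():
    print(k,np.round(tri([ray('scene',S(*a)),ray('side',D(*b))]),4),np.round(onz('scene',S(*a),z),4),np.round(onz('side',D(*b),z),4))
E
```

```text
hn [ 0.6207 -0.0917  0.1482] [ 0.6213 -0.0918  0.15  ] [ 0.6191 -0.0951  0.15  ]
hf [0.6369 0.0169 0.1446] [0.639  0.0107 0.15  ] [0.6339 0.0103 0.15  ]
pn [ 0.6429 -0.1876  0.1796] [ 0.6458 -0.1961  0.186 ] [ 0.6402 -0.1911  0.186 ]
pf [0.6874 0.1091 0.1729] [0.6917 0.0873 0.186 ] [0.6801 0.094  0.186 ]
cn [ 0.6752 -0.1924  0.1826] [ 0.6778 -0.1987  0.19  ] [ 0.6705 -0.1997  0.19  ]
cf [0.7181 0.0995 0.1833] [0.7199 0.09   0.19  ] [0.7134 0.0903 0.19  ]
```

```bash
cat >> h.py <<'E'
from scipy.spatial.transform import Rotation as Ro
YAW=-8.5
def cab(y=YAW): return np.array([[np.cos(np.radians(y)),-np.sin(np.radians(y)),0],[np.sin(np.radians(y)),np.cos(np.radians(y)),0],[0,0,1]])
def go(p,R):
    s=status.read_state();R0=np.array(s['eef_rot']);p0=np.array(s['tcp_pos'])
    print('t',s['time'],'rows',np.round(R0.T@(np.array(p)-p0)/.8,4),np.round(Ro.from_matrix(R0.T@R).as_rotvec()/(np.pi/2),4),'f',np.round(s['ft_force'],1),'w',s['grip_width'])
def Rh(y=YAW): # tool y along cab +x, z down
    C=cab(y);return np.column_stack([C[:,1],C[:,0],-C[:,2]])
E
python3 -c "
from h import *
go([.6285,-.041,.27],Rh())"
```

```text
t 0.1 rows [-0.774  -0.5113 -0.0486] [-8.000e-04  5.000e-04  9.354e-01] f [-0.   0.7  0.1] w 0.08520030977653878
```

Emit:
step_arm(rows=[-0.774,-0.511,-0.049,0,0,0.935,-1,-0.774,-0.511,-0.049,0,0,0.935,-1,-0.774,-0.511,-0.049,0,0,0.935,-1,-0.774,-0.511,-0.049,0,0,0.935,-1,-0.774,-0.511,-0.049,0,0,0.935,-1,-0.774,-0.511,-0.049,0,0,0.935,-1,-0.774,-0.511,-0.049,0,0,0.935,-1,-0.774,-0.511,-0.049,0,0,0.935,-1,-0.774,-0.511,-0.049,0,0,0.935,-1,-0.774,-0.511,-0.049,0,0,0.935,-1,-0.774,-0.511,-0.049,0,0,0.935,-1,-0.774,-0.511,-0.049,0,0,0.935,-1])

```text
time: 1.1
tcp_pos: [0.4664, 0.1372, 0.2576]
eef_rot: [[0.154, 0.988, -0.0], [0.988, -0.154, 0.0], [0.0, -0.0, -1.0]]
ft_force: [1.7, 0.7, 0.1]
grip_width: 0.0852
grip_force: 0.0
```

```bash
python3 -c "
from h import *
go([.6285,-.041,.27],Rh())"
```

```text
t 1.1 rows [-0.189   0.2345 -0.0156] [-0.0002 -0.0001 -0.0038] f [1.7 0.7 0.1] w 0.08518720269492575
```

Emit:
step_arm(rows=[-0.189,0.2345,-0.0156,0,0,-0.004,0.34,-0.189,0.2345,-0.0156,0,0,-0.004,0.34,-0.189,0.2345,-0.0156,0,0,-0.004,0.34,-0.189,0.2345,-0.0156,0,0,-0.004,0.34,-0.189,0.2345,-0.0156,0,0,-0.004,0.34,-0.189,0.2345,-0.0156,0,0,-0.004,0.34,-0.189,0.2345,-0.0156,0,0,-0.004,0.34,-0.189,0.2345,-0.0156,0,0,-0.004,0.34,-0.189,0.2345,-0.0156,0,0,-0.004,0.34,-0.189,0.2345,-0.0156,0,0,-0.004,0.34])

```text
time: 1.93
tcp_pos: [0.6282, -0.037, 0.2701]
eef_rot: [[0.14, 0.99, -0.001], [0.99, -0.14, 0.0], [0.0, -0.001, -1.0]]
ft_force: [-1.0, 0.4, -0.1]
grip_width: 0.0281
grip_force: 0.0
```

```bash
python3 - <<'E'
from h import *
go([.6285,-.041,.27],Rh())
c=vision.calibration('wrist');np.save('w1.npy',c,allow_pickle=True)
a=vision.capture('wrist')[:,:,::-1];cv2.imwrite('pics/w1.png',a)
T=np.array(c['world_to_cam']);print(-T[:3,:3].T@T[:3,3])
E
```

```text
t 1.9333 rows [-0.0049  0.0011  0.0001] [-0.0005 -0.0003  0.0051] f [-1.   0.4 -0.1] w 0.02814683812221622
[0.6389721  0.04454128 0.41304146]
```

View pics/w1.png

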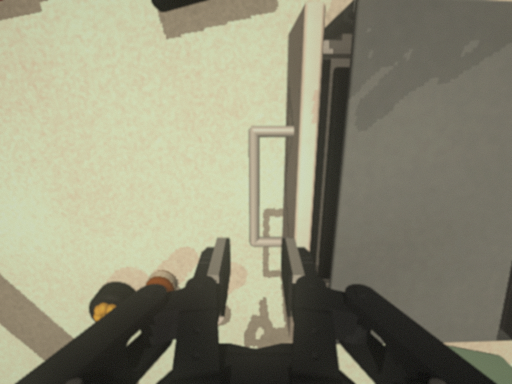

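The wrist view shows the handle bar from (254,131) to (253,242), with the fingers on either side of its column. The panel's top is at about x 305–325, and the cabinet's front edge runs from (357,5) to (331,280).

```bash
python3 - <<'E'
from h import *
c=np.load('w1.npy',allow_pickle=True).item();im=cv2.imread('pics/w1.png')
for y in (145,185,225): print(y,im[y,240:330:2].mean(1).astype(int).tolist())
for p,z in [((254.5,130),.15),((253,242),.15),((253.5,186),.15),((303,40),.186),((297,230),.186),((355,5),.19),((331,278),.19),((321,60),.186),((312,230),.186)]: print(p,np.round(onz('wrist',p,z,c),4))
E
```

```text
145 [199, 199, 199, 200, 170, 157, 174, 166, 145, 127, 188, 201, 199, 200, 201, 196, 196, 200, 200, 200, 201, 203, 179, 102, 95, 97, 97, 100, 99, 134, 188, 202, 200, 200, 199, 198, 197, 191, 137, 53, 51, 47, 62, 90, 59]
185 [202, 202, 200, 206, 188, 157, 172, 166, 146, 125, 189, 201, 201, 202, 199, 201, 203, 204, 201, 200, 200, 201, 126, 88, 100, 101, 102, 99, 130, 189, 202, 202, 202, 202, 201, 201, 186, 97, 52, 50, 53, 82, 78, 45, 47]
225 [201, 204, 197, 197, 187, 152, 175, 166, 146, 129, 186, 180, 137, 137, 150, 193, 199, 196, 197, 199, 200, 163, 97, 96, 88, 98, 96, 123, 183, 197, 197, 197, 196, 195, 194, 165, 73, 49, 47, 67, 82, 53, 45, 45, 40]
(254.5, 130) [0.6339 0.0143 0.15  ]
(253, 242) [ 0.6167 -0.0962  0.15  ]
(253.5, 186) [ 0.6256 -0.0373  0.15  ]
(303, 40) [0.6773 0.0759 0.186 ]
(297, 230) [ 0.659  -0.0708  0.186 ]
(355, 5) [0.7135 0.0922 0.19  ]
(331, 278) [ 0.6847 -0.1211  0.19  ]
(321, 60) [0.689  0.0611 0.186 ]
(312, 230) [ 0.6718 -0.0726  0.186 ]
```

```bash
sed -i 's/^YAW=.*/YAW=-8.2/' h.py; python3 -c "
from h import *
go([.626,-.041,.2],Rh());go([.626,-.041,.135],Rh())"
```

```text
t 1.9833 rows [-0.0056 -0.002   0.088 ] [-0.0001 -0.0002  0.002 ] f [ 0.3  0.5 -0.1] w 0.02814131230645491
t 1.9833 rows [-0.0056 -0.002   0.1693] [-0.0001 -0.0002  0.002 ] f [ 0.3  0.5 -0.1] w 0.02814131230645491
```

Emit:
step_arm(rows=[-0.0056,-0.002,0.04,0,0,0.002,0.34,-0.0056,-0.002,0.08,0,0,0.002,0.34,-0.0056,-0.002,0.11,0,0,0.002,0.34,-0.0056,-0.002,0.13,0,0,0.002,0.34,-0.0056,-0.002,0.13,0,0,0.002,0.34,-0.0056,-0.002,0.13,0,0,0.002,0.34])

```text
time: 2.48
tcp_pos: [0.6261, -0.0413, 0.1664]
eef_rot: [[0.143, 0.99, -0.001], [0.99, -0.143, 0.0], [0.0, -0.001, -1.0]]
ft_force: [-0.4, -0.2, 0.4]
grip_width: 0.0285
grip_force: 0.0
```

```bash
python3 - <<'E'
from h import *
go([.626,-.041,.135],Rh())
im=vision.capture('wrist')[:,:,::-1];cv2.imwrite('pics/w2.png',im)
E
```

```text
t 2.4833 rows [ 0.0003 -0.0002  0.0392] [-0.0006 -0.0001 -0.0002] f [-0.4 -0.2  0.4] w 0.028452169624230476
```

View pics/w2.png

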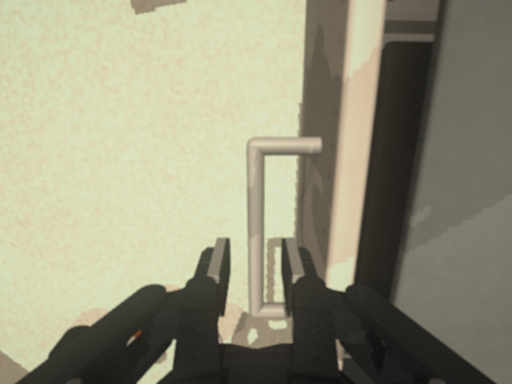

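The wrist view shows the bar at column 256, centred between the fingertips (about 228 and 284), and the panel clear. Next I descend and close.

Emit:
step_arm(rows=[0,0,0.013,0,0,0,0.34,0,0,0.026,0,0,0,0.34,0,0,0.039,0,0,0,0.34,0,0,0.039,0,0,0,0.34,0,0,0.039,0,0,0,1,0,0,0.039,0,0,0,1,0,0,0.039,0,0,0,1,0,0,0.039,0,0,0,1])

```text
time: 3.2
tcp_pos: [0.6304, -0.0429, 0.1402]
eef_rot: [[0.144, 0.989, 0.013], [0.99, -0.144, -0.002], [-0.0, 0.013, -1.0]]
ft_force: [1.6, 0.8, 22.3]
grip_width: 0.0076
grip_force: 59.0
```

```bash
python3 - <<'E'
from h import *
s=status.read_state();C=cab()
print(s['grip_width'],s['grip_force'])
p=np.array(s['tcp_pos']);go(p-.187*C[:,0],Rh())
E
```

```text
0.007591297668802048 59.04152870178223
t 3.2 rows [-0.0003 -0.2337 -0.003 ] [ 0.0081  0.0002 -0.0009] f [ 1.6  0.8 22.3] w 0.007591297668802048
```

Emit:
step_arm(rows=[0,0,-0.006,0,0,0,1,0,0,-0.006,0,0,0,1])

```text
time: 3.37
tcp_pos: [0.6268, -0.0423, 0.1403]
eef_rot: [[0.144, 0.99, 0.001], [0.99, -0.144, -0.0], [-0.0, 0.001, -1.0]]
ft_force: [-1.4, -0.1, 8.0]
grip_width: 0.0073
grip_force: 61.0
```

Emit:
step_arm(rows=[0,-0.01,0,0,0,0,1,0,-0.028,0,0,0,0,1,0,-0.046,0,0,0,0,1,0,-0.064,0,0,0,0,1,0,-0.082,0,0,0,0,1,0,-0.1,0,0,0,0,1,0,-0.118,0,0,0,0,1,0,-0.136,0,0,0,0,1,0,-0.154,0,0,0,0,1,0,-0.172,0,0,0,0,1,0,-0.19,0,0,0,0,1,0,-0.2,0,0,0,0,1])

```text
time: 4.37
tcp_pos: [0.4676, -0.0199, 0.1403]
eef_rot: [[0.144, 0.99, 0.001], [0.99, -0.144, -0.002], [-0.002, 0.002, -1.0]]
ft_force: [1.0, -5.1, 4.3]
grip_width: 0.0075
grip_force: 60.8
```

Emit:
step_arm(rows=[0,-0.005,0,0,0,0,1,0,-0.01,0,0,0,0,1,0,-0.015,0,0,0,0,1,0,-0.02,0,0,0,0,1,0,-0.02,0,0,0,0,1,0,-0.02,0,0,0,0,1])

```text
time: 4.87
tcp_pos: [0.4523, -0.0178, 0.1402]
eef_rot: [[0.144, 0.99, 0.0], [0.99, -0.144, -0.002], [-0.002, 0.001, -1.0]]
ft_force: [-3.3, -5.1, 9.1]
grip_width: 0.0077
grip_force: 61.3
```

Emit:
step_arm(rows=[0,-0.004,0,0,0,0,1,0,-0.008,0,0,0,0,1,0,-0.012,0,0,0,0,1,0,-0.012,0,0,0,0,1])

```text
time: 5.2
tcp_pos: [0.4475, -0.0171, 0.1404]
eef_rot: [[0.144, 0.989, 0.011], [0.99, -0.144, -0.003], [-0.001, 0.011, -1.0]]
ft_force: [14.6, -6.3, -8.3]
grip_width: 0.0075
grip_force: 59.6
```

Emit:
step_arm(rows=[0,0,0,0,0,0,1,0,0,0,0,0,0,1,0,0.005,0,0,0,0,0.34,0,0.005,0,0,0,0,0.34,0,0.005,0,0,0,0,0.34,0,0.005,-0.02,0,0,0,0.34,0,0.005,-0.05,0,0,0,0.34,0,0.005,-0.09,0,0,0,0.34,0,0.005,-0.14,0,0,0,0.34,0,0.005,-0.18,0,0,0,0.34])

```text
time: 6.03
tcp_pos: [0.4461, -0.0155, 0.2856]
eef_rot: [[0.144, 0.99, -0.001], [0.99, -0.144, 0.001], [0.001, -0.001, -1.0]]
ft_force: [0.9, -0.9, -0.1]
grip_width: 0.0281
grip_force: 0.0
```

```bash
python3 - <<'E'
from h import *
C=cab();R=np.column_stack([-C[:,0],C[:,1],-C[:,2]])  # y along cab y
h=np.array([.447,-.0155,.15]);k=h+C@[.107,0,0]
print(k);k[2]=.30
go(k,R);go(k,np.column_stack([C[:,0],-C[:,1],-C[:,2]]))
E
```

```text
[ 0.55290606 -0.0307613   0.15      ]
t 6.0333 rows [ 0.0003  0.1349 -0.0181] [-1.0000e-04 -9.0000e-04 -1.0007e+00] f [ 0.9 -0.9 -0.1] w 0.028063754201675496
t 6.0333 rows [ 0.0003  0.1349 -0.0181] [-9.000e-04  1.000e-04  9.993e-01] f [ 0.9 -0.9 -0.1] w 0.028063754201675496
```

Emit:
step_arm(rows=[0,0.135,-0.018,0,0,-0.08,-0.5,0,0.135,-0.018,0,0,-0.16,-0.5,0,0.135,-0.018,0,0,-1,-0.5,0,0.135,-0.018,0,0,-1,-0.5,0,0.135,-0.018,0,0,-1,-0.5,0,0.135,-0.018,0,0,-1,-0.5,0,0.135,-0.018,0,0,-1,-0.5,0,0.135,-0.018,0,0,-1,-0.5,0,0.135,-0.018,0,0,-1,-0.5,0,0.135,-0.018,0,0,-1,-0.5,0,0.135,-0.018,0,0,-1,-0.5,0,0.135,-0.018,0,0,-1,-0.5])

```text
time: 7.03
tcp_pos: [0.553, -0.031, 0.2973]
eef_rot: [[-0.978, 0.207, -0.002], [0.207, 0.978, 0.001], [0.003, 0.001, -1.0]]
ft_force: [0.8, 0.7, -0.8]
grip_width: 0.0639
grip_force: 0.0
```

Emit:
step_arm(rows=[0,0,0,0,0,-0.16,-0.5,0,0,0,0,0,-0.16,-0.5,0,0,0,0,0,-0.16,-0.5])

```text
time: 7.28
tcp_pos: [0.5531, -0.0311, 0.2974]
eef_rot: [[-0.999, -0.041, -0.002], [-0.041, 0.999, 0.001], [0.002, 0.001, -1.0]]
ft_force: [-0.1, 0.3, 0.1]
grip_width: 0.0641
grip_force: 0.0
```

```bash
python3 - <<'E'
from h import *
C=cab();R=np.column_stack([-C[:,0],C[:,1],-C[:,2]])
go([.553,-.031,.30],R)
c=vision.calibration('wrist');np.save('w3.npy',c,allow_pickle=True)
cv2.imwrite('pics/w3.png',vision.capture('wrist')[:,:,::-1])
E
```

```text
t 7.2833 rows [ 0.0001  0.0001 -0.0032] [ 0.0005 -0.0014  0.1171] f [-0.1  0.3  0.1] w 0.06412511773018927
```

View pics/w3.png

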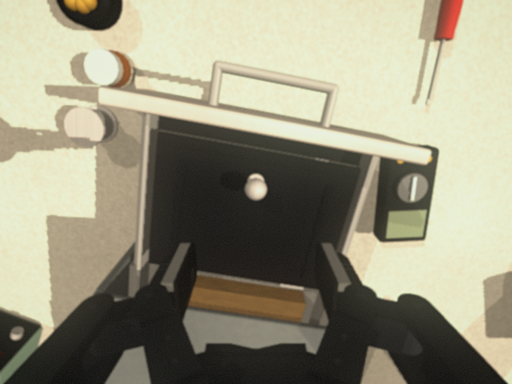

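The wrist view shows the drawer out, the lid shut and the ball knob at about (256,188). I'll compute its position.

```bash
python3 - <<'E'
from h import *
c=np.load('w3.npy',allow_pickle=True).item();im=cv2.imread('pics/w3.png')
m=(im[165:215,225:290].mean(2)>110).astype('u1');n,l,st,ce=cv2.connectedComponentsWithStats(m);print(st,ce)
k=onz('wrist',(256,188),.1625,c);print(k)
hs=[onz('wrist',p,.15,c) for p in ((216,66),(334,88))];print(hs,np.degrees(np.arctan2(*(hs[0]-hs[1])[:2])))
C=cab();R=np.column_stack([-C[:,0],C[:,1],-C[:,2]])
go([k[0],k[1],.30],R);go([k[0],k[1],.1435],R)
E
```

```text
[[   0    0   65   50 2817]
 [  21    8   21   27  433]] [[32.17181399 24.94213703]
 [30.88221709 21.62355658]]
[ 0.55835675 -0.03107512  0.1625    ]
[array([ 0.44552917, -0.07271826,  0.15      ]), array([0.46012848, 0.03870352, 0.15      ])] -172.53520580893777
t 7.3333 rows [-0.0065 -0.0001 -0.0031] [ 0.0005 -0.0011  0.1128] f [0.5 0.3 0.2] w 0.06381896888487085
t 7.3333 rows [-0.0068 -0.0003  0.1926] [ 0.0005 -0.0011  0.1128] f [0.5 0.3 0.2] w 0.06381896888487085
```

Emit:
step_arm(rows=[-0.007,0,0.03,0,0,0.075,-0.5,-0.007,0,0.06,0,0,0.113,-0.5,-0.007,0,0.1,0,0,0.113,-0.5,-0.007,0,0.14,0,0,0.113,-0.2,-0.007,0,0.16,0,0,0.113,0,-0.007,0,0.16,0,0,0.113,0,-0.007,0,0.16,0,0,0.113,0])

```text
time: 7.92
tcp_pos: [0.559, -0.0312, 0.1697]
eef_rot: [[-0.99, 0.144, -0.002], [0.144, 0.99, 0.001], [0.002, 0.0, -1.0]]
ft_force: [-0.2, 0.5, 0.3]
grip_width: 0.0426
grip_force: 0.0
```

```bash
python3 - <<'E'
from h import *
C=cab();R=np.column_stack([-C[:,0],C[:,1],-C[:,2]])
go([.5585,-.0315,.1435],R)
cv2.imwrite('pics/w4.png',vision.capture('wrist')[:,:,::-1])
E
```

```text
t 7.9167 rows [ 0.0004 -0.0005  0.0328] [ 0.0002 -0.0013 -0.0007] f [-0.2  0.5  0.3] w 0.04261661664849701
```

View pics/w4.png

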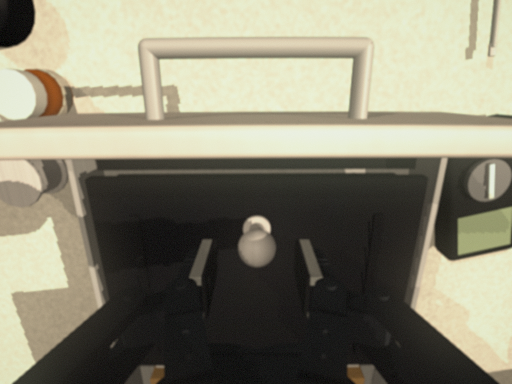

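The knob at (256,250) is centred between the fingertips (205 and 308). Next I descend, close, and tug gently toward the robot to confirm the stop.

Emit:
step_arm(rows=[0,0,0.017,0,0,0,0,0,0,0.034,0,0,0,0,0,0,0.034,0,0,0,0,0,0,0.034,0,0,0,1,0,0,0.034,0,0,0,1,0,0,0.034,0,0,0,1,0,0,0.034,0,0,0,1])

```text
time: 8.55
tcp_pos: [0.5604, -0.0308, 0.1449]
eef_rot: [[-0.99, 0.141, 0.003], [0.141, 0.99, 0.001], [-0.003, 0.001, -1.0]]
ft_force: [-0.2, 4.4, 7.1]
grip_width: 0.0187
grip_force: 58.5
```

Emit:
step_arm(rows=[0.003,0,0,0,0,0,1,0.006,0,0,0,0,0,1,0.006,0,0,0,0,0,1])

```text
time: 8.8
tcp_pos: [0.5559, -0.0302, 0.1449]
eef_rot: [[-0.99, 0.141, 0.004], [0.141, 0.99, 0.0], [-0.004, 0.001, -1.0]]
ft_force: [0.7, 4.9, 6.5]
grip_width: 0.0188
grip_force: 58.6
```

Emit:
step_arm(rows=[0.004,0,0,0,0,0,1,0.008,0,0,0,0,0,1,0.008,0,0,0,0,0,1])

```text
time: 9.05
tcp_pos: [0.5545, -0.03, 0.1452]
eef_rot: [[-0.99, 0.142, 0.016], [0.142, 0.99, -0.001], [-0.016, 0.001, -1.0]]
ft_force: [18.8, 4.1, -7.5]
grip_width: 0.0188
grip_force: 58.8
```

Emit:
step_arm(rows=[0,0,0,0,0,0,1,-0.003,0,0,0,0,0,1,-0.003,0,0,0,0,0,1,-0.008,0,-0.013,0,0,0,1,-0.013,0,-0.0265,0,0,0,1,-0.02,0,-0.039,0,0,0,1,-0.027,0,-0.051,0,0,0,1,-0.027,0,-0.051,0,0,0,1])

```text
time: 9.72
tcp_pos: [0.5713, -0.0323, 0.1855]
eef_rot: [[-0.99, 0.141, 0.003], [0.141, 0.99, 0.001], [-0.003, 0.001, -1.0]]
ft_force: [2.5, 4.2, -3.8]
grip_width: 0.0185
grip_force: 58.8
```

Emit:
step_arm(rows=[-0.0088,0,-0.0111,0,0,0,1,-0.0184,0,-0.0215,0,0,0,1,-0.0289,0,-0.031,0,0,0,1,-0.0402,0,-0.0395,0,0,0,1,-0.0521,0,-0.047,0,0,0,1,-0.0648,0,-0.0534,0,0,0,1,-0.0779,0,-0.0588,0,0,0,1,-0.0914,0,-0.0629,0,0,0,1,-0.0914,0,-0.0629,0,0,0,1,-0.0914,0,-0.0629,0,0,0,1,-0.0914,0,-0.0629,0,0,0,1])

```text
time: 10.63
tcp_pos: [0.642, -0.0435, 0.2344]
eef_rot: [[-0.99, 0.141, 0.0], [0.141, 0.99, -0.001], [-0.0, -0.001, -1.0]]
ft_force: [0.5, -0.2, 0.0]
grip_width: 0.0002
grip_force: 0.0
```

```bash
python3 - <<'E'
from h import *
from scipy.optimize import brentq
s=status.read_state();C=cab();p=np.array(s['tcp_pos']);R=np.array(s['eef_rot'])
g0=np.array([.5545,-.030,.1452])-.019*np.array([.016,-.001,-1]);g=p-.019*R[:,2];d=C.T@(g-g0)*1000
print(p,s['ft_force'],d,s['grip_width'],s['grip_force'])
v=lambda x,z:np.arctan2(z,-x)
print('lid',np.degrees(v(-125+d[0],34.5+d[2])-v(-125,34.5)),np.hypot(-125+d[0],34.5+d[2]),np.hypot(125,34.5))
a,b=vision.capture('scene')[:,:,::-1],vision.capture('side')[:,:,::-1]
f=lambda i:cv2.resize(i,None,fx=2,fy=2)
cv2.imwrite('pics/fin.png',np.hstack([f(a[90:330,190:390]),f(b[80:320,190:390])]))
E
```

```text
[ 0.64200932 -0.04354697  0.2344288 ] [ 0.53194583 -0.2496887   0.03329905] [88.84610925 -0.89069264 89.22880005] 0.00018130468569528874 0.0
lid 58.28198917304957 128.90275318847787 129.67362877624734
```

View pics/fin.png

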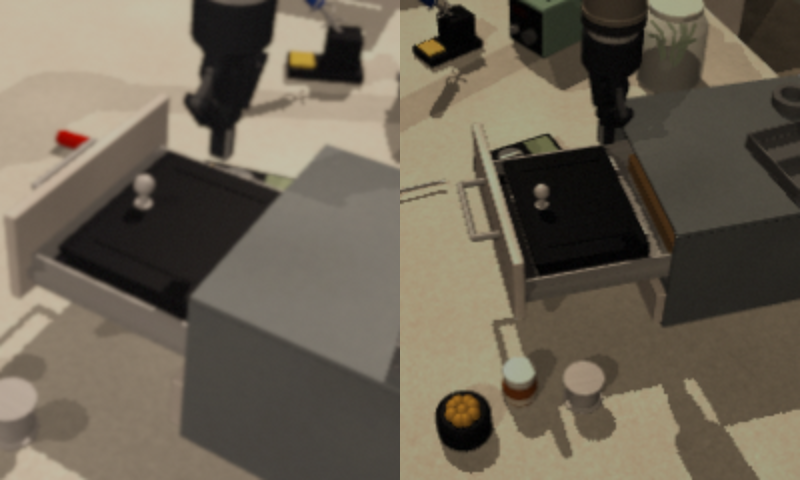

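The two-view picture shows the knob slipped out: the lid is shut again, with the knob at (143,185) in the left half. The drawer is still out and the bystanders are untouched. I'll go back above the knob, measure it again and regrasp, turning the tool with the lid this time.

```bash
python3 -c "
from h import *
C=cab();R=np.column_stack([-C[:,0],C[:,1],-C[:,2]])
go([.555,-.031,.29],R)"
```

```text
t 10.7333 rows [ 1.097e-01  1.000e-04 -6.900e-02] [-0.0003  0.0006  0.0008] f [0.  0.2 0.2] w 0.00016603210051070405
```

Emit:
step_arm(rows=[0.02,0,-0.069,0,0,0,0,0.07,0,-0.069,0,0,0,0,0.11,0,-0.069,0,0,0,0,0.11,0,-0.069,0,0,0,0,0.11,0,-0.069,0,0,0,0,0.11,0,-0.069,0,0,0,0])

```text
time: 11.23
tcp_pos: [0.5553, -0.031, 0.2903]
eef_rot: [[-0.99, 0.141, 0.002], [0.141, 0.99, -0.001], [-0.002, -0.0, -1.0]]
ft_force: [-0.1, 0.4, 0.2]
grip_width: 0.0426
grip_force: 0.0
```

```bash
python3 - <<'E'
from h import *
c=vision.calibration('wrist');im=vision.capture('wrist')[:,:,::-1];cv2.imwrite('pics/w5.png',im)
m=(im[165:230,235:280].mean(2)>110).astype('u1');n,l,st,ce=cv2.connectedComponentsWithStats(m);print(st[1:],ce[1:]+[235,165])
i=1+st[1:,4].argmax();x,y,w,h,_=st[i]
px=(235+x+w/2-.5,165+y+h-w/2-.5);k=onz('wrist',px,.1625,c);print(px,k)
# column profile through panel/handle
hs=[onz('wrist',(256,r),.15,c) for r in (60,100)];print(hs)
print(im[30:130:2,256].mean(1).astype(int).tolist())
C=cab();b=np.radians(-10);X,Y,Z=-C[:,0],C[:,1],-C[:,2]
R=np.column_stack([X*np.cos(b)-Z*np.sin(b),Y,Z*np.cos(b)+X*np.sin(b)])
go(k+.019*R[:,2]+[0,0,.06],R);go(k+.019*R[:,2],R)
E
```

```text
[[ 11   2  22  27 453]] [[256.81677704 180.18984547]]
(np.float64(256.5), np.float64(182.5)) [ 0.55348226 -0.03079939  0.1625    ]
[array([ 0.44376895, -0.0156895 ,  0.15      ]), array([ 0.47779389, -0.02052152,  0.15      ])]
[224, 224, 225, 223, 219, 222, 223, 224, 223, 223, 223, 223, 224, 223, 205, 198, 210, 196, 172, 137, 173, 222, 221, 224, 225, 229, 226, 229, 228, 228, 228, 227, 225, 227, 227, 225, 202, 132, 165, 222, 232, 230, 230, 228, 227, 226, 216, 150, 65, 62]
t 11.2833 rows [-0.0011 -0.      0.1076] [-0.     -0.11    0.0009] f [ 0.3 -0.   0.4] w 0.04293854308254856
t 11.2833 rows [-0.0009 -0.      0.1826] [-0.     -0.11    0.0009] f [ 0.3 -0.   0.4] w 0.04293854308254856
```

Emit:
step_arm(rows=[-0.001,0,0.04,0,-0.06,0,0,-0.001,0,0.08,0,-0.11,0,0,-0.001,0,0.12,0,-0.11,0,0,-0.001,0,0.15,0,-0.11,0,0,-0.001,0,0.17,0,-0.11,0,0,-0.001,0,0.184,0,-0.11,0,0,-0.001,0,0.184,0,-0.11,0,0,-0.001,0,0.184,0,-0.11,0,0])

```text
time: 11.95
tcp_pos: [0.5564, -0.0311, 0.1415]
eef_rot: [[-0.975, 0.141, 0.169], [0.139, 0.99, -0.024], [-0.171, 0.0, -0.985]]
ft_force: [-0.0, 0.2, 0.0]
grip_width: 0.0429
grip_force: 0.0
```

```bash
python3 - <<'E'
from h import *
s=status.read_state();print(s['tcp_pos'],np.round(s['eef_rot'],3).tolist(),s['ft_force'],s['grip_width'])
R=np.array(s['eef_rot']);C=cab();print('grasp-knob cab mm',C.T@(np.array(s['tcp_pos'])-.019*R[:,2]-[.5535,-.0308,.1625])*1000)
cv2.imwrite('pics/w6.png',vision.capture('wrist')[:,:,::-1])
E
```

```text
[ 0.55643281 -0.03111898  0.14145676] [[-0.975, 0.141, 0.169], [0.139, 0.99, -0.024], [-0.171, 0.0, -0.985]] [-0.02499758  0.15581806  0.04909209] 0.04287621916636376
grasp-knob cab mm [-0.29805031  0.09568401 -2.32264067]
```

View pics/w6.png

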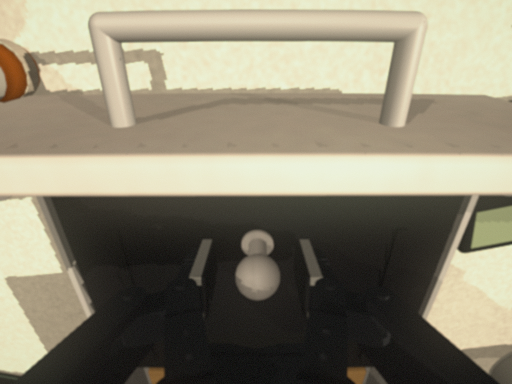

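The ball at (257,277) sits centred between the pads, with the panel clear. I'll close, and have a script work out the arc with the tool turning along.

Emit:
step_arm(rows=[0,0,0,0,0,0,1,0,0,0,0,0,0,1,0,0,0,0,0,0,1,0,0,0,0,0,0,1])

```text
time: 12.33
tcp_pos: [0.5567, -0.0303, 0.1433]
eef_rot: [[-0.975, 0.141, 0.173], [0.139, 0.99, -0.024], [-0.175, 0.001, -0.985]]
ft_force: [1.1, 5.5, 4.1]
grip_width: 0.0186
grip_force: 58.5
```

```bash
cat > arc.py <<'E'
from h import *
def K(t): t=np.radians(t);return np.array([-125*np.cos(t)+34.5*np.sin(t),125*np.sin(t)+34.5*np.cos(t)])
def tl(b): b=np.radians(b);return np.array([-np.cos(b),np.sin(b)*-1]),np.array([-np.sin(b),-np.cos(b)]) # tool x, z in (cabx,z)
def rows(t0,ts,beta):
    b0=beta(t0);x,z=tl(b0);z=np.array([-np.sin(np.radians(b0)),-np.cos(np.radians(b0))]);x=np.array([-np.cos(np.radians(b0)),np.sin(np.radians(b0))])
    p0=K(t0)+19*z
    for t in ts:
        b=beta(t);zb=np.array([-np.sin(np.radians(b)),-np.cos(np.radians(b))]);d=(K(t)+19*zb-p0)/800
        print(t,round(d@x,4),round(d@z,4),round((b-b0)/90,3))
E
python3 -c "
from arc import *
be=lambda t:-10+.6*t
rows(0,range(3,25,3),be);rows(24,range(27,61,3),be)"
```

```text
3 -0.0031 -0.0076 0.02
6 -0.0066 -0.015 0.04
9 -0.0105 -0.0221 0.06
12 -0.0147 -0.0291 0.08
15 -0.0193 -0.0358 0.1
18 -0.0242 -0.0423 0.12
21 -0.0295 -0.0484 0.14
24 -0.0351 -0.0543 0.16
27 -0.0043 -0.0068 0.02
30 -0.009 -0.0134 0.04
33 -0.014 -0.0197 0.06
36 -0.0193 -0.0258 0.08
39 -0.0249 -0.0315 0.1
42 -0.0308 -0.0369 0.12
45 -0.037 -0.042 0.14
48 -0.0434 -0.0467 0.16
51 -0.0501 -0.0511 0.18
54 -0.057 -0.0551 0.2
57 -0.064 -0.0587 0.22
60 -0.0713 -0.0619 0.24
```

Emit:
step_arm(rows=[-0.0031,0,-0.0076,0,0.02,0,1,-0.0066,0,-0.015,0,0.04,0,1,-0.0105,0,-0.0221,0,0.06,0,1,-0.0147,0,-0.0291,0,0.08,0,1,-0.0193,0,-0.0358,0,0.1,0,1,-0.0242,0,-0.0423,0,0.12,0,1,-0.0295,0,-0.0484,0,0.14,0,1,-0.0351,0,-0.0543,0,0.16,0,1])

```text
time: 13.0
tcp_pos: [0.5749, -0.0328, 0.1893]
eef_rot: [[-0.987, 0.141, -0.082], [0.14, 0.99, 0.013], [0.083, 0.001, -0.997]]
ft_force: [0.1, 4.8, -5.0]
grip_width: 0.0187
grip_force: 59.4
```

Emit:
step_arm(rows=[-0.0043,0,-0.0068,0,0.02,0,1,-0.009,0,-0.0134,0,0.04,0,1,-0.014,0,-0.0197,0,0.06,0,1,-0.0193,0,-0.0258,0,0.08,0,1])

```text
time: 13.33
tcp_pos: [0.5919, -0.0352, 0.2087]
eef_rot: [[-0.969, 0.141, -0.205], [0.138, 0.99, 0.031], [0.207, 0.001, -0.978]]
ft_force: [0.1, 4.9, -4.1]
grip_width: 0.0189
grip_force: 59.0
```

```bash
cat >> arc.py <<'E'
def lid():
    s=status.read_state();R=np.array(s['eef_rot']);C=cab()
    d=C.T@(np.array(s['tcp_pos'])-.019*R[:,2]-KN)*1000
    v=lambda x,z:np.arctan2(z,-x);x,z=-125+d[0],34.5+d[2]
    print('lid',np.degrees(v(x,z)-v(-125,34.5)),'rad err',np.hypot(x,z)-129.67,'y',d[1],s['ft_force'],s['grip_width'])
KN=np.array([.5535,-.0305,.1625])
E
python3 -c "
from arc import *
lid()
rows(36,range(38,61,2),lambda t:-10+.6*t)"
```

```text
lid 34.8861214584248 rad err -0.7035754746866303 y 0.8054142503898173 [ 0.14990252  4.87941509 -4.13443328] 0.018877313670172178
38 -0.0032 -0.0043 0.013
40 -0.0066 -0.0085 0.027
42 -0.01 -0.0125 0.04
44 -0.0137 -0.0164 0.053
46 -0.0174 -0.0202 0.067
48 -0.0213 -0.0238 0.08
50 -0.0253 -0.0273 0.093
52 -0.0295 -0.0306 0.107
54 -0.0337 -0.0338 0.12
56 -0.0381 -0.0368 0.133
58 -0.0425 -0.0397 0.147
60 -0.0471 -0.0424 0.16
```

Emit:
step_arm(rows=[-0.0032,0,-0.0043,0,0.013,0,1,-0.0066,0,-0.0085,0,0.027,0,1,-0.01,0,-0.0125,0,0.04,0,1,-0.0137,0,-0.0164,0,0.053,0,1,-0.0174,0,-0.0202,0,0.067,0,1,-0.0213,0,-0.0238,0,0.08,0,1])

```text
time: 13.83
tcp_pos: [0.6126, -0.0381, 0.2233]
eef_rot: [[-0.936, 0.14, -0.324], [0.132, 0.99, 0.047], [0.327, 0.002, -0.945]]
ft_force: [0.8, 4.4, -5.4]
grip_width: 0.0192
grip_force: 58.9
```

```bash
python3 -c "
from arc import *
lid()
rows(48,range(50,63,2),lambda t:-10+.6*t)"
```

```text
lid 46.98364446632869 rad err -1.9057529871451209 y 0.8838416018025177 [ 0.75929739  4.44637862 -5.42718299] 0.019226709103789274
50 -0.0035 -0.004 0.013
52 -0.0072 -0.0078 0.027
54 -0.011 -0.0115 0.04
56 -0.015 -0.015 0.053
58 -0.019 -0.0184 0.067
60 -0.0232 -0.0217 0.08
62 -0.0275 -0.0248 0.093
```

Emit:
step_arm(rows=[-0.0035,0,-0.004,0,0.013,0,1,-0.0072,0,-0.0078,0,0.027,0,1,-0.011,0,-0.0115,0,0.04,0,1,-0.011,0,-0.0115,0,0.04,0,1])

```text
time: 14.17
tcp_pos: [0.6243, -0.0398, 0.2285]
eef_rot: [[-0.914, 0.14, -0.382], [0.128, 0.99, 0.056], [0.386, 0.002, -0.922]]
ft_force: [0.1, 5.9, -4.7]
grip_width: 0.0186
grip_force: 59.4
```

```bash
python3 -c "
from arc import *
lid()
rows(54,[56,58,60,61,62],lambda t:-10+.6*t)"
```

```text
lid 53.17847950648849 rad err -2.9488519679105423 y 0.9316305848057193 [ 0.1157105   5.92234057 -4.65758481] 0.018609885349819968
56 -0.0037 -0.0038 0.013
58 -0.0075 -0.0074 0.027
60 -0.0115 -0.0109 0.04
61 -0.0135 -0.0126 0.047
62 -0.0156 -0.0143 0.053
```

Emit:
step_arm(rows=[-0.002,0,-0.002,0,0.007,0,1,-0.0037,0,-0.0038,0,0.013,0,1,-0.0056,0,-0.0056,0,0.02,0,1,-0.0075,0,-0.0074,0,0.027,0,1,-0.0095,0,-0.0092,0,0.033,0,1,-0.0115,0,-0.0109,0,0.04,0,1,-0.0115,0,-0.0109,0,0.04,0,1,-0.0115,0,-0.0109,0,0.04,0,1])

```text
time: 14.83
tcp_pos: [0.636, -0.0414, 0.2331]
eef_rot: [[-0.888, 0.141, -0.437], [0.126, 0.99, 0.063], [0.441, 0.001, -0.897]]
ft_force: [2.0, 6.0, -10.1]
grip_width: 0.0183
grip_force: 59.6
```

```bash
python3 - <<'E'
from arc import *
lid()
a,b=vision.capture('scene')[:,:,::-1],vision.capture('side')[:,:,::-1]
cv2.imwrite('pics/s9.png',a);cv2.imwrite('pics/d9.png',b)
f=lambda i:cv2.resize(i,None,fx=3,fy=3,interpolation=cv2.INTER_CUBIC)
o=np.hstack([f(a[110:300,190:320]),f(b[90:280,215:345])]);cv2.imwrite('pics/fin2.png',np.clip(o*1.4,0,255).astype('u1'))
E
```

```text
lid 59.26829632207654 rad err -3.041112316768789 y 0.9430694215570191 [  1.99235764   6.00644747 -10.11212814] 0.018344687492687646
```

View pics/fin2.png

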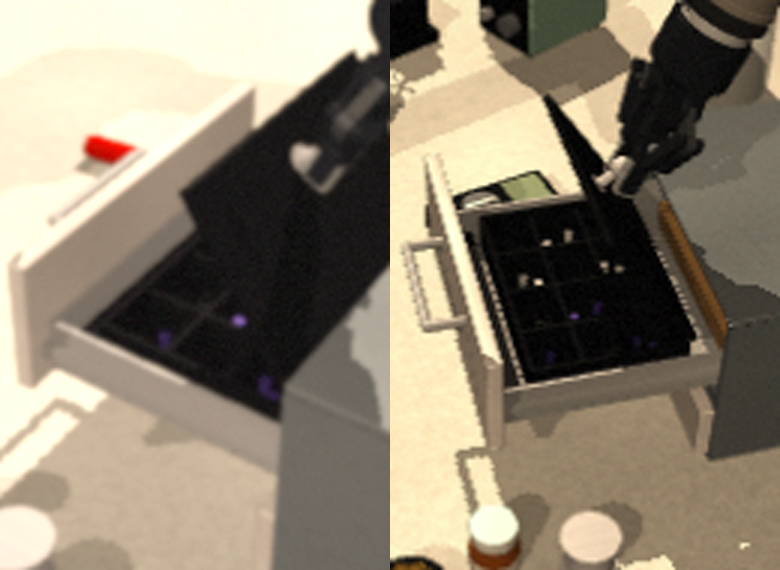

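The lid stands raised with the ball held at the fingertips: about (305,158) in the left half and (615,172) in the right. The drawer is still out. I'll check the lid angle from the ball and the drawer from the handle.

```bash
python3 - <<'E'
from arc import *
s=status.read_state();print(np.array(s['tcp_pos'])-.019*np.array(s['eef_rot'])[:,2])
S=lambda x,y:((x+.5)/3-.5+190,(y+.5)/3-.5+110)
D=lambda x,y:((x-390+.5)/3-.5+215,(y+.5)/3-.5+90)
im=cv2.imread('pics/fin2.png').mean(2)
for x0,x1,y0,y1 in ((270,345,130,205),(585,640,145,205)):
    m=(im[y0:y1,x0:x1]>150).astype('u1');n,l,st,ce=cv2.connectedComponentsWithStats(m);i=1+st[1:,4].argmax();print(st[i],ce[i]+[x0,y0])
k=tri([ray('scene',S(303,158)),ray('side',D(613,170))]);print('knob',k,onz('scene',S(303,158),.2535),onz('side',D(613,170),.2535))
print([np.round(onz('side',D(*p),.15),4) for p in ((411,245),(426,325))])
E
```

```text
[ 0.64422542 -0.0426379   0.25014459]
[ 24  16  21  20 296] [302.68581081 154.48986486]
[  7   0  26  17 250] [605.192 150.632]
knob [ 0.62723208 -0.05061238  0.25072079] [ 0.62976889 -0.06330899  0.2535    ] [ 0.62873696 -0.0464059   0.2535    ]
[array([0.461 , 0.0376, 0.15  ]), array([ 0.4408, -0.0696,  0.15  ])]
```

```bash
python3 - <<'E'
from arc import *
s=status.read_state();R=np.array(s['eef_rot']);p=np.array(s['tcp_pos'])
c=vision.calibration('wrist');im=vision.capture('wrist')[:,:,::-1];cv2.imwrite('pics/w10.png',im)
T=np.array(c['world_to_cam'])
def proj(X):
    q=T@np.append(X,1);return c['fx']*q[0]/q[2]+c['cx'],c['fy']*q[1]/q[2]+c['cy'],c['fx']*.022/q[2]
for d in (0,.01,.019,.025): print(d,np.round(proj(p-d*R[:,2]),1))
print('x+5',proj(p-.019*R[:,2]+.005*R[:,0]))
w6=cv2.imread('pics/w6.png')
for g in (w6,im):
    G=g[225:330,215:300].mean(2);n,l,st,ce=cv2.connectedComponentsWithStats((G>90).astype('u1'))
    print([(st[i].tolist(),(ce[i]+[215,225]).round(1)) for i in range(1,n) if st[i,4]>40])
    print(np.array2string(G[::5,::5].astype(int),max_line_width=150))
E
```

```text
0 [257.3 253.   39.5]
0.01 [257.4 262.9  41.9]
0.019 [257.6 273.   44.4]
0.025 [257.6 280.3  46.2]
x+5 (np.float64(257.5796032090008), np.float64(264.21751751145666), np.float64(44.908269502011976))
[([21, 5, 43, 69, 2082], array([256.6, 266.6]))]
[[ 40  44  44  45  46  43  43  45  43  47  49  49  47  48  48  47  47]
 [ 37  38  39  39  42  42  40  58  93  86  48  42  43  44  44  45  44]
 [ 35  32  36  35  35  39 109 141 140 142 135  70  39  38  39  38  37]
 [ 31  32  30  34  36  42 140 133 117 107 132 140  35  37  35  33  34]
 [ 27  27  29  33  33  53 140 112 118 107  89 129  27  36  34  31  32]
 [ 22  30  26  29  31  31 125 110 116 106  87 109  29  29  32  30  29]
 [ 25  25  22  28  29  28  35  97  92  85  80  27  33  28  31  27  27]
 [ 23  25  25  25  30  40 107 118 118 113 101  86  32  30  32  33  26]
 [ 21  30  31  35  33 112 130 133 132 129 121 105  85  35  36  33  26]
 [ 22  31  25  33  51 129 141 143 144 141 131 115  96  38  33  34  24]
 [ 27  33  33  32  74 137 150 157 153 149 136 120 106  51  32  33  26]
 [ 25  30  36  35  60 110 153 154 156 152 139 125 104  50  34  31  28]

[... 1621 characters left out ...]
 49  99  38  66 106 119 124 116 108  85  38  57  61  38  45]
 [ 45  40  45  45  34  43  42  90  95  93  53  39  36  42  45  46  38]
 [ 40  41  42  43  38  38  38  44  39  39  41  39  40  37  45  45  43]
 [ 40  40  40  43  36  35  39  38  42  40  41  38  39  41  46  43  42]
 [ 38  39  41  31  43  91  88  87  90  92  93  91  61  41  42  43  41]
 [ 38  40  41  29 106 178 180 178 181 183 179 179 140  36  38  38  37]
 [ 31  37  39  35 120 178 179 173 182 182 173 180 148  43  35  38  38]
 [ 36  34  42  67 105 110 125 109 115 115 111 127 100  69  32  38  37]
 [ 37  39  34  98 112 109 112 111 114 115 115 112 110 105  34  41  40]
 [ 37  35  36  46  47  49  51  51  52  52  52  51  51  52  30  39  35]]
```

```bash
python3 - <<'E'
from arc import *
S=lambda x,y:((x+.5)/3-.5+190,(y+.5)/3-.5+110)
D=lambda x,y:((x-390+.5)/3-.5+215,(y+.5)/3-.5+90)
C=cab();H=KN+C@[.125,0,0];H[2]=.128
for n,p,off in (('scene',S(184,192),-.11),('scene',S(355,53),.11),('side',D(548,97),.11),('side',D(548,97),-.11)):
    o,d=ray(n,p);y=C[:,1];t=(y@(H-o)+off)/(y@d);q=C.T@(o+t*d-H)*1000
    print(n,off,q,np.degrees(np.arctan2(q[2],-q[0])),np.hypot(q[0],q[2]),'exp off 0.2..3')
s=status.read_state();print(s['time'],s['ft_force'],s['grip_width'],s['tcp_pos'])
E
```

```text
scene -0.11 [ -77.27117135 -110.          136.24133935] 60.43965700571228 156.62865788336853 exp off 0.2..3
scene 0.11 [-77.74945581 110.         132.9706041 ] 59.684678042011086 154.03298164687703 exp off 0.2..3
side 0.11 [-78.81984097 110.         130.74751689] 58.91674376084087 152.66787646267707 exp off 0.2..3
side -0.11 [-135.93591575 -110.          288.59260515] 64.77813473571857 319.00511741788773 exp off 0.2..3
14.9833 [ 1.65155657  7.77740899 -9.99238506] 0.018833078186565207 [ 0.63589605 -0.04144368  0.23308409]
```

Emit:
step_arm(rows=[0,0,0,0,0,0,1,0,0,0,0,0,0,1,0,0,0,0,0,0,1,0,0,0,0,0,0,1,0,0,0,0,0,0,1,0,0,0,0,0,0,1,0,0,0,0,0,0,1,0,0,0,0,0,0,1,0,0,0,0,0,0,1,0,0,0,0,0,0,1,0,0,0,0,0,0,1,0,0,0,0,0,0,1])

```text
time: 15.98
tcp_pos: [0.6359, -0.0414, 0.2331]
eef_rot: [[-0.888, 0.141, -0.437], [0.126, 0.99, 0.063], [0.441, 0.001, -0.897]]
ft_force: [1.9, 7.0, -9.9]
grip_width: 0.0188
grip_force: 59.6
```

```bash
python3 - <<'E'
from arc import *
lid()
im=vision.capture('wrist')[:,:,::-1];a=cv2.imread('pics/w10.png')
for g in (a,im):
    G=g[225:300,232:280].mean(2);r=np.where((G[:,24:28].mean(1)>100))[0];print((G[40,:]>90).sum(),r.min()+225,r.max()+225,G[::6,24].astype(int))
print(np.abs(a.astype(int)-im)[200:320,200:310].mean())
E
```

```text
lid 59.21238466840132 rad err -3.046463061349172 y 0.9459276673795469 [ 1.89937579  7.00812639 -9.89163353] 0.018799973462880336
38 225 284 [212 211 211 153 198 213 220 219 204 126  98  37  37]
38 225 284 [211 212 210 152 198 215 221 219 200 126  97  35  37]
2.0334343434343434
```

```bash
python3 - <<'E'
from h import *
f=cv2.imread('pics/fin.png')[:,400:];g=cv2.resize(cv2.imread('pics/d9.png')[80:320,190:390],None,fx=2,fy=2)
t=f[175:320,55:135]   # handle + panel, drawer at stop
r=cv2.matchTemplate(g,t,cv2.TM_CCOEFF_NORMED);print(cv2.minMaxLoc(r),'expected (55,175)')
C=cab()
for s in (0,.01): 
    c=vision.calibration('side');q=np.array(c['world_to_cam'])@np.append(np.array([.4465,-.016,.15])+C[:,0]*s,1);print(2*c['fx']*q[0]/q[2],2*c['fy']*q[1]/q[2])
E
```

```text
(-0.6076834201812744, 0.9828239679336548, (196, 120), (56, 175)) expected (55,175)
-76.93980488018835 -9.690727303720145
-69.79047663409797 -10.844974363094114
```

```bash
python3 -c "
from bench import finish_job
print(finish_job())"
```

```text
the job is handed in; nothing more can be done
None
```

I handed the job in with the gripper holding the lid at about 58–59° and the drawer within about 2 mm of its stop; the first lift slipped and the lid fell shut, the second held steady for 1 s, and I saw no sign of the bench items being touched.

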